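# Pull-test the casts plastered to an articulator's two members

## Task

Prove the plaster joints of the two casts, first the lower cast and then the upper: grip the cast by its base, not the teeth, and pull it straight up with about 15 N for a good second, never over 30 N. Leave a cast that holds where it is; set one that comes away gently in the white tray, teeth up, before you go on, and leave the other things on the bench alone.

Things in the scene. Friction and masses are not known exactly. Their poses are not given: they have to be found in the camera images.
- lower_cast_mid (a point): centre of the base of the lower cast, yellow dental stone, 0.15-0.25 kg: rounded front, horseshoe of teeth round an open middle. Base 54 (x) x 56 (y) x 28 mm high, the point 14 mm up; its sides, 56 mm apart across y, are flat from x -10 to +21 mm. Teeth inside its outline rise 24 mm over the point. x points from the front teeth to the back, z up. Sound: gives about 2 mm at 15 N. Not sound: looks the same, but lifts freely or lets go under 15 N.
- upper_cast_mid (a point): centre of the base of the upper cast, yellow dental stone, 0.15-0.25 kg: pointed front, domed palate inside the teeth. Base 54 (x) x 56 (y) x 28 mm high, the point 14 mm up; its sides, 56 mm apart across y, are flat from x -10 to +21 mm. Teeth inside its outline rise 24 mm over the point. x points from the front teeth to the back, z up. Sound: gives about 2 mm at 15 N. Not sound: looks the same, but lifts freely or lets go under 15 N.
- lower_seat (a point): top centre of the mounting plaster (51 mm across) that the lower cast stands on, 45 mm over the bench. A 4 mm high index key on it enters the cast's underside: lift straight. Part of the articulator's lower member, fixed: 178 (x, -77 to +101) x 136 mm steel plate, low frame, two posts at x +72, y +-52 mm, 87 mm over the bench; the rest stays below the cast. x points to its back, z up.
- upper_seat (a point): the same under the upper cast, 50 mm over the bench, with the same key. Part of the upper member, which lies on its back, fixed: the same plate, and two blocks (housings) at x +70, y +-52 mm, 46 mm over the bench. x points to its back, z up. The lower member may stand left of the tray and the upper right, or the reverse.
- tray_in (a point): centre of the inner floor of the white open tray, fixed, 4 mm over the bench; inside 242 mm long (x) by 172 mm wide (y), walls up to 38 mm over the bench; empty at the start and large enough for both casts side by side along x. z up.
- bowl: bystander: black rubber mixing bowl, 110 mm across, 65 mm high; origin at the centre of its underside
- bottle: bystander: white bottle with black cap, 48 mm across, 110 mm high; origin at the centre of its underside
- spatula: bystander: plaster spatula 200 mm long, lying flat; origin at the centre of its underside, handle to its -x
Not all that is in view belongs to the job. Leave any black look-alike of the part that bears lower_cast_mid alone.

How it is judged:
By the outcome, as a careful person would: the job done as asked, in the order asked, and still so for the second after the job is handed in, with the robot touching nothing.
It also fails if it takes over 64 s, if anything falls off the work surface, if the arm or the gripper's body presses on something with over 40 N, if the wrist force passes 120 N, or if a joint passes its speed limit or range.

## Robot

A 6-joint arm with a two-finger parallel gripper is mounted at the origin on the work surface. World frame = base frame: x ahead of the robot, y to its left, z up, the work surface at z = 0. Lengths are in mm, angles in rad, forces in N, time in s.
With the tool pointing down it reaches from about 350 to 975 mm from the base axis. Payload 7.1 kg.
Tool frame: the origin (TCP) lies between the finger pads; the fingertips stand 19 mm ahead of it and the grasp point (between the pads) is the TCP; y points along the fingers, z is the direction in which the jaws open and shut, and the axes are right-handed (so a half turn about y gives the same grasp; the last joint's range is limited). The gripper opens to 88 mm and grips with 3 to 60 N. Pads are 20 mm wide; open, the fingers measure 115 mm over their backs; the gripper's body (75 mm by 178 mm) begins 61 mm behind the grasp point.
Start: joints at [1.162, 0.423, 1.63, -0, 1.089, -0.019], TCP at [237.47, 578.111, 203.075] pointing down, gripper open.
Joint ranges: [-3, 3], [-0.9, 2.11], [0.09, 2.58], [-1.31, 4.45], [0.11, 2.69], [-2.54, 2.54]. Speed limits (rad/s): [2.39, 2.39, 3.01, 3.14, 3.14, 3.14].

## Interface

Orientations are given as a rotation vector (axis times angle).
In Python, from workcell import ctrl gives the robot as it stands.
- The arm moves only by the tool servo_tool, never from a script. Its argument "moves" is text: rows parted by semicolons, each of 6 numbers parted by spaces: the shift along the world's x, y, z in m, then the turn, a rotation vector about the world's x, y, z in degrees. A call has 1 to 8 rows; each row is the pose to reach, as a shift and turn from the pose commanded when the call began; what a row does not reach only later rows make up. A row lasts 1/8 s, in which the tool goes at most 62.5 mm and 10.7 degrees, less where a joint would pass 70% of its speed; a pose out of reach is approached as far as the arm can. A call with a gripper value outside its range is refused whole. "hand" is the closure in counts, from 0 (fully open) to 255 (shut), set as the call begins (left out, the last holds). The fingers move at their own pace and stop on an object; the grip force is fixed at half the most. Time passes only in rows, so rows that repeat a pose let the fingers close. It gives the time, the measured TCP pose, the force and the opening at its end, in the units of the state.
- ctrl.get_obs(): the state, without advancing time (a new reading comes with each control period).
- ctrl.get_image(name): name is "scene" or "side" or "wrist"; returns a dict with "pixels" (480x640x3 uint8, red, green, blue), "depth" (480x640 float32, mm along the optical axis (not along the pixel's ray), 0 where there is no reading), "vertical_fov" (degrees; the focal length in pixels is half the picture's height over the tangent of half this angle, whatever the lens; pixels are square), "cx", "cy" (the principal point, pixels), "xyz" and "attitude" of the camera in the world; the wrist camera has in their place "T_tool_cam" (4x4, takes a point from camera to tool coordinates, whose origin is the TCP and whose axes are the tool frame's). Camera axes: x right, y up, looking along -z (the intrinsics and any distortion apply to the point x, -y, -z); pixel columns grow to the right and rows downward; lengths in mm; the calibration is good to about 2 mm. A picture is of the moment at which its call begins: read the wrist's pose just before it.
- ctrl.close_job(): hands the job in, once; it reports no verdict.
The state is a dict: "t": time; "qpos": joint angles; "qvel": joint speeds; "joint_torque": joint torques, N m; "ee_pos": TCP position; "orientation": TCP orientation; "ft_force": force on the tool from outside, world axes, zero at the start; "moment": the same for the moment, N m; "width": finger opening in mm.
Only numpy, scipy, OpenCV 4.12 (cv2) and the standard library are available. Lean on these libraries where they do the work, as an engineer would, in place of code of your own. Each camera call takes 0.05 s, during which the arm holds its last target.

## Working session

There is one attempt and no reset: what is moved stays moved. The work goes in short steps, Python scripts to look and compute and a tool call to move; the robot and the scene stay as the last step left them, time stands still between calls to the robot, and variables do not carry over. Pictures are saved under pics/ and viewed, and the job is handed in when it is done.

Besides the shell and the picture viewer there is one more tool, called after "Request:" as name(argument=value, ...) on one line, values as JSON. servo_tool: Moves the arm, as the interface text tells. Its arguments: {"type":"object","properties":{"moves":{"type":"string"},"hand":{"type":"number"}},"required":["moves"]}

```bash
mkdir -p pics; cat > h.py <<'E'
import numpy as np,cv2,pickle
from workcell import ctrl
E
python3 - <<'E'
from h import *
o=ctrl.get_obs();print(o)
for n in ("scene","side","wrist"):
    d=ctrl.get_image(n);pickle.dump(d,open(f"{n}0.pkl","wb"))
    cv2.imwrite(f"pics/{n}0.png",d["pixels"][:,:,::-1])
    print(n,{k:v for k,v in d.items() if k not in("pixels","depth")},(d["depth"]>0).mean())
E
```

```text
{'t': 0.0, 'qpos': array([ 1.16199887e+00,  4.23838328e-01,  1.63067671e+00, -7.17937056e-06,
        1.08859339e+00, -1.89731296e-02]), 'qvel': array([ 0.00058056,  0.00137545,  0.00052569, -0.00037428,  0.00114329,
        0.00011674]), 'joint_torque': array([ 3.66845386e-03, -5.44633555e+01, -2.73664802e+01,  6.46506669e-02,
        2.28475366e-02, -1.00884895e-04]), 'ee_pos': array([237.24859795, 577.59382221, 202.30850717]), 'orientation': array([-1.55056309,  0.30612525, -0.30562695]), 'ft_force': array([ 0.71344969,  0.79276641, -0.07563213]), 'moment': array([0.03818424, 0.00168699, 0.02303475]), 'width': 87.67744324758308}
scene {'vertical_fov': 49.6322166077346, 'cx': 313.5748081272261, 'cy': 236.12050784623955, 'xyz': array([1596.33318741,   38.80483865,  739.1636237 ]), 'attitude': array([0.73635468, 0.82627476, 1.48416329])} 0.996064453125
side {'vertical_fov': 43.24877390567985, 'cx': 311.92878176714834, 'cy': 237.3827489678766, 'xyz': array([  62.21672062, -965.73616816,  896.34851015]), 'attitude': array([ 0.88096016, -0.23147434, -0.52313537])} 0.9958528645833333
wrist {'vertical_fov': 62.2819922020828, 'cx': 316.36682891757283, 'cy': 245.87070843856563, 'T_tool_cam': array([[-4.23218173e-04, -9.56854111e-01, -2.90568462e-01,
        -8.05692514e+01],
       [-4.08246115e-04,  2.90568629e-01, -9.56854067e-01,
        -1.80251433e+02],
       [ 9.99999827e-01, -2.86334585e-04, -5.13605898e-04,
         1.20196910e-01],
       [ 0.00000000e+00,  0.00000000e+00,  0.00000000e+00,
         1.00000000e+00]])} 0.9959147135416667
```

View pics/scene0.png

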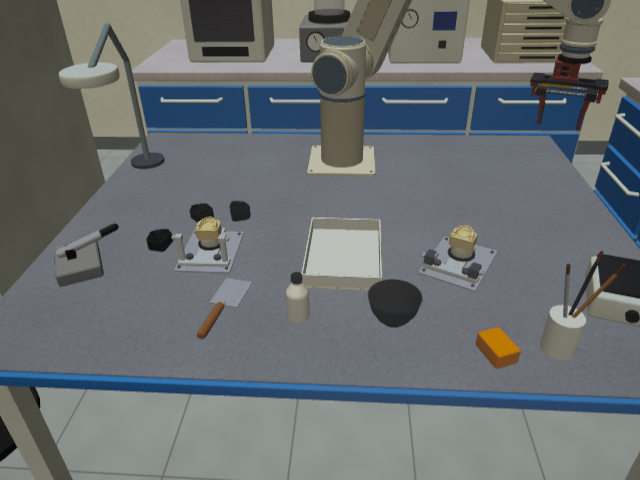

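View pics/side0.png

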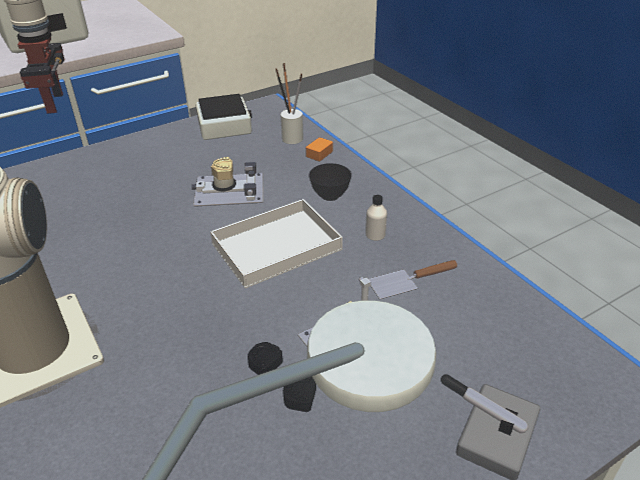

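View pics/wrist0.png

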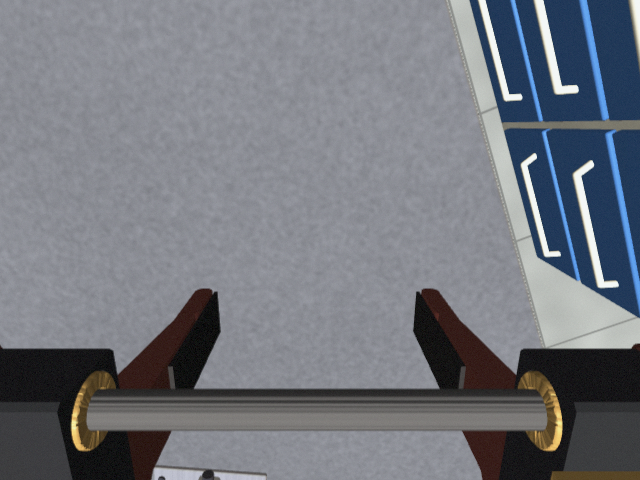

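The scene view shows the lower member (posts) at about px (208,245), the upper member at (460,255), the tray at (343,252), black look-alikes at (160,240), (202,212) and (240,210), and a lamp to the left. The side view of the lower cast is blocked by the lamp head. Next I'll measure from depth.

```bash
cat >> h.py <<'E'
from scipy.spatial.transform import Rotation as R
def cloud(d,obs=None):
    H,W=d["depth"].shape;f=H/2/np.tan(np.radians(d["vertical_fov"])/2)
    u,v=np.meshgrid(np.arange(W),np.arange(H));z=d["depth"].astype(float)
    P=np.stack([(u-d["cx"])/f*z,-(v-d["cy"])/f*z,-z],-1)
    if "T_tool_cam" in d:
        T=d["T_tool_cam"];P=P@T[:3,:3].T+T[:3,3]
        return P@R.from_rotvec(obs["orientation"]).as_matrix().T+obs["ee_pos"]
    return P@R.from_rotvec(d["attitude"]).as_matrix().T+d["xyz"]
def yellow(d):
    h=cv2.cvtColor(d["pixels"],cv2.COLOR_RGB2HSV)
    return (h[...,0]>15)&(h[...,0]<32)&(h[...,1]>75)&(h[...,2]>80)
E
python3 - <<'E'
from h import *
for n in("scene","side"):
    d=pickle.load(open(n+"0.pkl","rb"));P=cloud(d);m=yellow(d)&(P[...,2]>30)&(P[...,2]<130)&(d["depth"]>0)
    k,l,s,c=cv2.connectedComponentsWithStats(m.astype(np.uint8))
    for i in range(1,k):
        if s[i,4]>60:
            q=P[l==i];print(n,c[i],s[i],np.percentile(q,[2,50,98],axis=0).round())
d=pickle.load(open("scene0.pkl","rb"));P=cloud(d)
for n,(u,v) in dict(lamp=(90,75),lampb=(147,160),arm=(120,60),post1=(181,240),post2=(223,236),bl1=(160,240),bl2=(202,212),bl3=(240,210),bench=(420,200),bowl=(395,290),bot=(297,285),botcap=(297,278)).items(): print(n,P[v,u].round())
# tray: white
for n in ("scene","side"):
    d=pickle.load(open(n+"0.pkl","rb"));P=cloud(d)
    m=(P[...,2]>-3)&(P[...,2]<10)&(d["pixels"].min(-1)>170)&(P[...,0]>300)&(P[...,0]<900)&(abs(P[...,1])<300)
    k,l,s,c=cv2.connectedComponentsWithStats(m.astype(np.uint8));i=1+s[1:,4].argmax()
    q=P[l==i][:,:2].astype(np.float32);print(n,"tray",cv2.minAreaRect(q),s[i],np.median(P[l==i][:,2]))
d=pickle.load(open("scene0.pkl","rb"))
a=d["pixels"][180:300,130:270,::-1];b=d["pixels"][180:300,395:535,::-1]
cv2.imwrite("pics/zoom.png",np.hstack([cv2.resize(a,None,fx=2.8,fy=2.8),cv2.resize(b,None,fx=2.8,fy=2.8)]))
E
```

```text
scene [207.57175399 228.59681093] [195 217  25  23 439] [[ 513. -340.   49.]
 [ 550. -316.   72.]
 [ 559. -290.   84.]]
scene [462.71336207 238.01508621] [449 226  28  25 464] [[537. 267.  53.]
 [569. 294.  77.]
 [585. 322.  88.]]
scene [498.75146199 342.00146199] [478 327  42  31 684] [[828. 289.  31.]
 [863. 317.  34.]
 [895. 346.  37.]]
side [222.94163424 169.0311284 ] [212 157  20  23 257] [[529. 267.  53.]
 [548. 283.  77.]
 [579. 317.  88.]]
lamp [ 392. -594.  400.]
lampb [  36. -658.   15.]
arm [-1765. -1499.  -110.]
post1 [ 608. -362.   77.]
post2 [ 600. -262.   86.]
bl1 [ 543. -442.   32.]
bl2 [ 404. -370.   34.]
bl3 [ 388. -269.   33.]
bench [260. 231.   3.]
bowl [727. 131.  43.]
bot [780. -70.  90.]
botcap [782. -69. 109.]
scene tray ((530.4855346679688, 17.539695739746094), (170.8902130126953, 202.58750915527344), 89.0269775390625) [ 306  229   73   48 3109] 4.039916353840795
side tray ((560.7200317382812, 39.5645637512207), (147.45574951171875, 233.38058471679688), 89.54608154296875) [ 218  211  114   63 3551] 3.77928635395358
```

View pics/zoom.png

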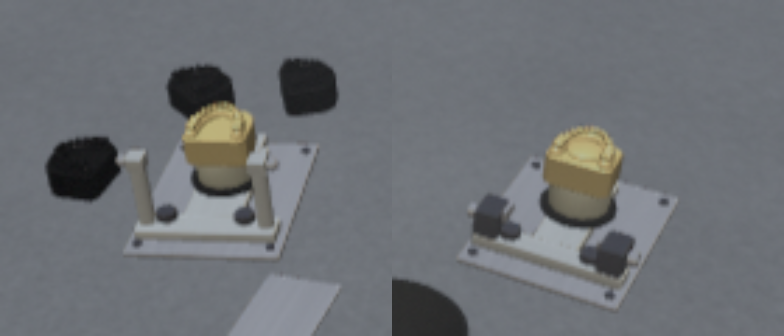

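```bash
python3 - <<'E'
from h import *
o=ctrl.get_obs();M=R.from_rotvec(o["orientation"]).as_matrix();print(M.round(3),np.degrees(np.arctan2(M[1,2],M[0,2])))
for n in ("scene","side"):
    d=pickle.load(open(n+"0.pkl","rb"));P=cloud(d)
    # member plates: light grey? use height band around objects
    for c in ((545,-315),(560,294)):
        r=np.hypot(P[...,0]-c[0],P[...,1]-c[1])<220
        for a,b in((4,14),(14,30),(36,60),(60,95)):
            m=r&(P[...,2]>a)&(P[...,2]<b);print(n,c,a,b,m.sum(),cv2.minAreaRect(P[m][:,:2].astype(np.float32)) if m.sum()>5 else '')
E
```

```text
[[ 0.925 -0.     0.38 ]
 [-0.38  -0.001  0.925]
 [-0.    -1.    -0.001]] 67.66880046343884
scene (545, -315) 4 14 1326 ((529.9795532226562, -333.4795837402344), (383.2401123046875, 421.5375671386719), 67.9795913696289)
scene (545, -315) 14 30 1208 ((480.5945739746094, -366.3043212890625), (230.87176513671875, 275.0390930175781), 88.08586883544922)
scene (545, -315) 36 60 405 ((479.2254638671875, -367.4908447265625), (220.3124542236328, 269.2765808105469), 89.70670318603516)
scene (545, -315) 60 95 594 ((559.092529296875, -390.04266357421875), (282.56805419921875, 107.17807006835938), 89.78973388671875)
scene (560, 294) 4 14 1351 ((528.83251953125, 276.0945129394531), (383.4828796386719, 370.9135437011719), 70.7508544921875)
scene (560, 294) 14 30 679 ((575.62353515625, 218.06808471679688), (232.49375915527344, 146.117919921875), 85.2935791015625)
scene (560, 294) 36 60 539 ((591.1143188476562, 216.6185302734375), (227.58905029296875, 290.8904724121094), 89.32079315185547)
scene (560, 294) 60 95 471 ((631.8558959960938, 231.178466796875), (55.13031005859375, 248.5972137451172), 46.694
[... 324 characters left out ...]
190856933594), (273.04229736328125, 141.39610290527344), 30.901668548583984)
side (545, -315) 60 95 169 ((560.7056274414062, -388.76800537109375), (288.1119079589844, 63.80101776123047), 83.45384216308594)
side (560, 294) 4 14 1630 ((560.9404296875, 293.3261413574219), (422.7919921875, 429.50531005859375), 43.7672004699707)
side (560, 294) 14 30 994 ((562.5136108398438, 221.1433868408203), (242.79742431640625, 235.97271728515625), 87.90011596679688)
side (560, 294) 36 60 468 ((593.0502319335938, 214.26589965820312), (224.2201690673828, 301.5155029296875), 89.6439437866211)
side (560, 294) 60 95 359 ((633.453125, 241.9606170654297), (64.81806182861328, 259.05731201171875), 54.321449279785156)
```

Request:
servo_tool(moves="0.388 -0.284 0.01 0 0 10;0.388 -0.284 0.01 0 0 20;0.388 -0.284 0.01 0 0 20;0.388 -0.284 0.01 0 0 20;0.388 -0.284 0.01 0 0 20;0.388 -0.284 0.01 0 0 20;0.388 -0.284 0.01 0 0 20;0.388 -0.284 0.01 0 0 20")

```text
t: 1.15
ee_pos: [627.3, 292.0, 212.8]
orientation: [-1.571, 0.033, -0.033]
ft_force: [1.0, 0.4, -0.3]
width: 88.0
```

Request:
servo_tool(moves="0 0 0 0 0 0;0 0 0 0 0 0;0 0 0 0 0 0")

```text
t: 1.52
ee_pos: [624.3, 295.1, 212.9]
orientation: [-1.571, 0.031, -0.03]
ft_force: [-0.3, -0.3, -1.2]
width: 87.4
```

```bash
cat > snap.py <<'E'
from h import *;import sys
n=sys.argv[1];o=ctrl.get_obs();d=ctrl.get_image("wrist");pickle.dump((o,d),open(n+".pkl","wb"))
cv2.imwrite(f"pics/{n}.png",d["pixels"][:,:,::-1]);print(o["t"],o["ee_pos"],o["orientation"],o["ft_force"],abs(o["qvel"]).max())
E
python3 snap.py wu1
```

```text
1.525 [624.25276865 295.0976793  212.94902808] [-1.57067799  0.03135826 -0.03025453] [-0.34721665 -0.33940601 -1.19229732] 0.0042618852453191235
```

View pics/wu1.png

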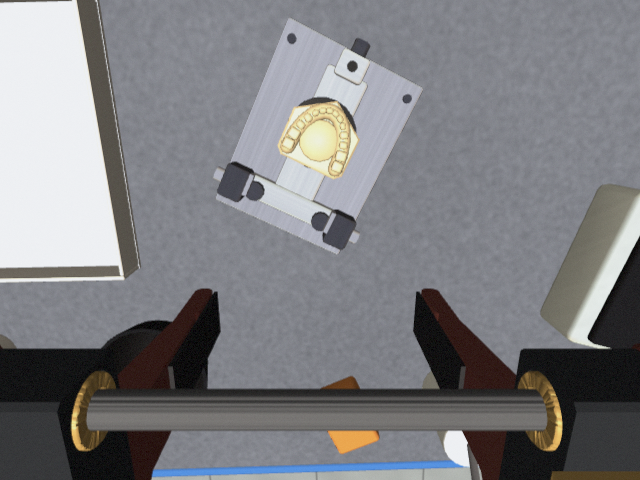

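Upper cast at px (318,140), with its back toward the lower-left (yaw about −25°). The tray is visible at left. I'll measure it now and fly on to the lower cast.

```bash
cat >> h.py <<'E'
def meas(n,zs):
    o,d=pickle.load(open(n+".pkl","rb"));P=cloud(d,o);z=P[...,2]
    m=yellow(d)&(z>zs+10)&(z<zs+60)
    m=cv2.morphologyEx(m.astype(np.uint8),cv2.MORPH_OPEN,np.ones((3,3),np.uint8))
    k,l,s,c=cv2.connectedComponentsWithStats(m)
    for i in range(1,k):
        if s[i,4]<500: continue
        q=P[l==i];print("blob",c[i].round(),s[i,4],np.percentile(q,[1,50,99],axis=0).round(1).tolist())
        rim=q[(q[:,2]>zs+20)&(q[:,2]<zs+34)]  # base top level
        for name,a in(("all",q),("rim",rim)):
            xy=a[:,:2].astype(np.float32);print(name,len(a),cv2.minAreaRect(xy))
            best=[]
            for th in np.radians(np.arange(-60,60,.5)):
                p=xy@[-np.sin(th),np.cos(th)];best.append((np.percentile(p,99.7)-np.percentile(p,.3),np.degrees(th)))
            best.sort();print([tuple(np.round(b,1)) for b in best[:4]])
    for h in(zs-45+5,):
        pass
    return o,d,P
def plate(P,d,c,lo,hi):
    m=((P[...,2]>lo)&(P[...,2]<hi)&(np.hypot(P[...,0]-c[0],P[...,1]-c[1])<160)).astype(np.uint8)
    m=cv2.morphologyEx(m,cv2.MORPH_OPEN,np.ones((5,5),np.uint8))
    k,l,s,_=cv2.connectedComponentsWithStats(m);i=1+s[1:,4].argmax()
    r=cv2.minAreaRect(P[l==i][:,:2].astype(np.float32));print("plate",s[i,4],r);return r
E
python3 - <<'E'
from h import *
o,d,P=meas("wu1",50)
for lo,hi in((4,14),(5,12),(6,20)):plate(P,d,(555,294),lo,hi)
print(P[100,340],P[60,300],P[20,560],P[140,318],P[200,40])
E
```

```text
plate 109 ((523.4702758789062, 381.7569274902344), (9.440797805786133, 9.585223197937012), 89.7987289428711)
plate 68 ((522.7457275390625, 382.4738464355469), (8.214373588562012, 6.167394161224365), 87.85539245605469)
plate 2495 ((600.790283203125, 275.2057800292969), (73.81272888183594, 49.51830291748047), 62.176422119140625)
[523.01001426 320.63454011  15.9045696 ] [487.14500113 286.19289361   3.40338016] [462.87351314 518.10053127  -1.93597762] [554.53056488 299.50071374  81.82881229] [604.13241159  21.46190497   2.10514741]
```

Request:
servo_tool(moves="-0.015 -0.61 0 0 0 0;-0.015 -0.61 0 0 0 0;-0.015 -0.61 0 0 0 0;-0.015 -0.61 0 0 0 0;-0.015 -0.61 0 0 0 0;-0.015 -0.61 0 0 0 0;-0.015 -0.61 0 0 0 0;-0.015 -0.61 0 0 0 0")

```text
t: 2.58
ee_pos: [613.1, -206.5, 213.5]
orientation: [-1.571, 0.03, -0.031]
ft_force: [1.0, -0.3, 1.1]
width: 87.9
```

Request:
servo_tool(moves="0 0 0 0 0 0;0 0 0 0 0 0;0 0 0 0 0 0;0 0 0 0 0 0;0 0 0 0 0 0")

```text
t: 3.2
ee_pos: [613.4, -204.8, 213.1]
orientation: [-1.571, 0.031, -0.031]
ft_force: [-1.3, 0.3, 0.6]
width: 87.7
```

```bash
python3 snap.py wl1; python3 - <<'E'
from h import *
o,d,P=meas("wl1",45)
for lo,hi in((4,14),(5,12),(6,20)):plate(P,d,(555,-315),lo,hi)
E
```

```text
3.2 [ 613.35423764 -204.77221293  213.14464622] [-1.57057476  0.03090534 -0.03091531] [-1.30304822  0.25023077  0.60294278] 0.005509223979989853
blob [173. 122.] 1219 [[505.6, -337.0, 69.2], [524.1, -309.7, 75.9], [552.1, -286.7, 82.1]]
all 1219 ((528.8707275390625, -312.61761474609375), (54.64815902709961, 48.31991958618164), 87.53068542480469)
[(np.float64(49.3), np.float64(-21.5)), (np.float64(49.4), np.float64(-22.0)), (np.float64(49.5), np.float64(-21.0)), (np.float64(49.6), np.float64(-22.5))]
rim 966 ((528.8707275390625, -312.61761474609375), (54.64815902709961, 48.31991958618164), 87.53068542480469)
[(np.float64(49.5), np.float64(-21.5)), (np.float64(49.6), np.float64(-22.0)), (np.float64(49.6), np.float64(-21.0)), (np.float64(49.7), np.float64(-22.5))]
plate 208 ((515.3494873046875, -426.5149841308594), (2.6824464797973633, 32.05400085449219), 80.064453125)
plate 73 ((466.7463684082031, -255.8000030517578), (6.498690605163574, 7.665017604827881), 87.3012924194336)
plate 3874 ((585.6710815429688, -315.1458740234375), (62.76460647583008, 119.95341491699219), 12.89864730834961)
```

View pics/wl1.png

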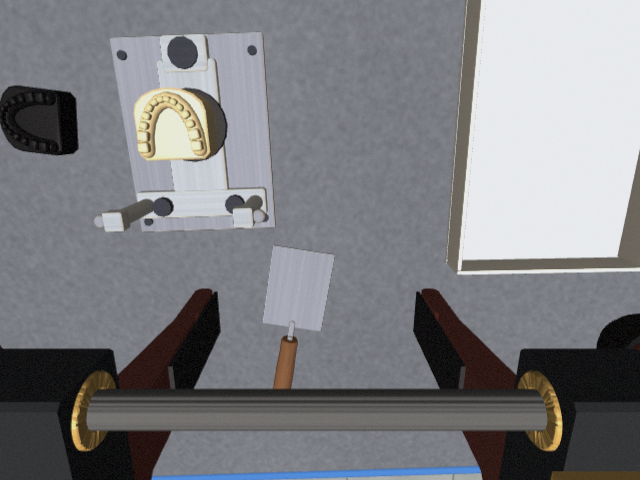

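Lower cast at px (172,125). The look-alike is at (38,120) and the posts at (112,222) and (243,217). I'll centre it more and use depth masks.

Request:
servo_tool(moves="-0.01 -0.108 0 0 0 0;-0.01 -0.108 0 0 0 0;-0.01 -0.108 0 0 0 0;-0.01 -0.108 0 0 0 0;-0.01 -0.108 0 0 0 0")

```text
t: 3.88
ee_pos: [603.4, -312.4, 213.0]
orientation: [-1.57, 0.031, -0.031]
ft_force: [0.2, 0.5, 0.9]
width: 88.2
```

```bash
cat >> h.py <<'E'
def cast(n,c,zs):
    o,d=pickle.load(open(n+".pkl","rb"));P=cloud(d,o);z=P[...,2]
    m=((z>zs+8)&(z<zs+45)&(np.hypot(P[...,0]-c[0],P[...,1]-c[1])<45)).astype(np.uint8)
    k,l,s,cc=cv2.connectedComponentsWithStats(m);i=1+s[1:,4].argmax();q=P[l==i]
    print("px",cc[i].round(),s[i],"z",np.percentile(q[:,2],[1,20,50,80,99]).round(1))
    xy=q[:,:2];B=[]
    for th in np.arange(-60,60,.5):
        t=np.radians(th);p=xy@[-np.sin(t),np.cos(t)];a,b=np.percentile(p,[.3,99.7])
        # flatness: points within 1.5mm of both edges
        B.append(((p<a+1.5).sum()+(p>b-1.5).sum(),th,b-a))
    B.sort(reverse=True);print([tuple(np.round(b,1)) for b in B[:5]])
    th=np.radians(B[0][1]);X=np.array([np.cos(th),np.sin(th)]);Y=np.array([-X[1],X[0]])
    px=np.percentile(xy@X,[.3,99.7]);py=np.percentile(xy@Y,[.3,99.7])
    print("ext",np.diff(px),np.diff(py),"centre",X*px.mean()+Y*py.mean(),"yaw",B[0][1])
    return o,d,P
E
python3 snap.py wl2; python3 - <<'E'
from h import *
o,d,P=cast("wl2",(530,-313),45);plate(P,d,(540,-315),3,40)
o,d,P=cast("wu1",(555,297),50);plate(P,d,(555,295),3,40)
# bench height check
for n in("wl2","wu1"):
    o,d=pickle.load(open(n+".pkl","rb"));P=cloud(d,o);print(n,[P[v,u].round(1).tolist() for u,v in((600,200),(40,180),(300,270),(420,30))])
E
```

```text
3.875 [ 603.35388921 -312.4296595   213.04590586] [-1.57023863  0.03117693 -0.03080469] [0.20137253 0.52041337 0.91587482] 0.0030314733093911336
px [310. 133.] [ 274   95   72   73 4653] z [69.6 71.1 72.2 78.  82.4]
[(np.float64(200.0), np.float64(0.0), np.float64(55.3)), (np.float64(198.0), np.float64(0.5), np.float64(55.3)), (np.float64(198.0), np.float64(-0.5), np.float64(55.2)), (np.float64(193.0), np.float64(1.0), np.float64(55.4)), (np.float64(191.0), np.float64(-1.0), np.float64(55.2))]
ext [52.5910856] [55.26168476] centre [ 527.76349624 -314.22875027] yaw 0.0
plate 20024 ((540.0795288085938, -314.22650146484375), (135.25254821777344, 176.8252410888672), 89.70336151123047)
px [319. 138.] [ 278  101   82   78 4300] z [74.7 76.9 80.4 84.6 87.4]
[(np.float64(186.0), np.float64(-27.5), np.float64(55.4)), (np.float64(183.0), np.float64(-26.5), np.float64(55.5)), (np.float64(183.0), np.float64(-27.0), np.float64(55.4)), (np.float64(183.0), np.float64(-28.0), np.float64(55.5)), (np.float64(179.0), np.float64(-29.5), np.float64(55.5))]
ext [51.58844328] [55.38833277] centre [551.1543814  302.13706961] yaw -27.5
plate 19293 ((558.0628051757812, 298.51910400390625), (135.48533630371094, 185.61436462402344), 62.30476760864258)
wl2 [[605.2, -28.9, 1.3], [564.1, -583.8, -1.7], [668.6, -331.7, -1.2], [445.5, -213.4, -0.7]]
wu1 [[622.0, 564.8, 20.3], [584.5, 26.3, 2.2], [689.5, 275.7, -1.5], [466.2, 394.1, -1.3]]
```

View pics/wl2.png

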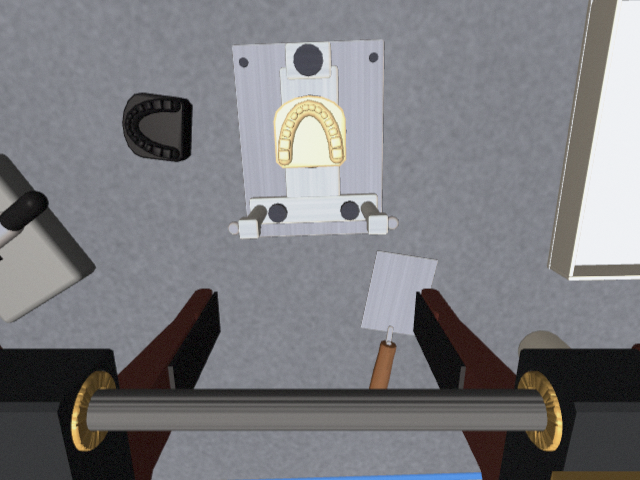

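Request:
servo_tool(moves="-0.0704 -0.0016 -0.04 0 0 2.3;-0.0704 -0.0016 -0.06 0 0 2.3;-0.0704 -0.0016 -0.06 0 0 2.3;-0.0704 -0.0016 -0.06 0 0 2.3;-0.0704 -0.0016 -0.06 0 0 2.3")

```text
t: 4.55
ee_pos: [534.6, -315.7, 154.6]
orientation: [-1.572, -0.002, -0.002]
ft_force: [0.4, 0.2, -0.1]
width: 88.0
```

```bash
python3 snap.py wl3;python3 - <<'E'
from h import *
d=ctrl.get_image("scene");cv2.imwrite("pics/s1.png",cv2.resize(d["pixels"][130:310,100:340,::-1],None,fx=3,fy=3))
o=ctrl.get_obs();print(R.from_rotvec(o["orientation"]).as_matrix().round(3))
E
```

```text
4.55 [ 534.64386523 -315.6720616   154.56207041] [-1.5722869  -0.00214971 -0.00185614] [ 0.37847216  0.17154068 -0.05837501] 0.008077681283292745
[[ 1.     0.002 -0.   ]
 [ 0.    -0.001  1.   ]
 [ 0.002 -1.    -0.001]]
```

View pics/wl3.png

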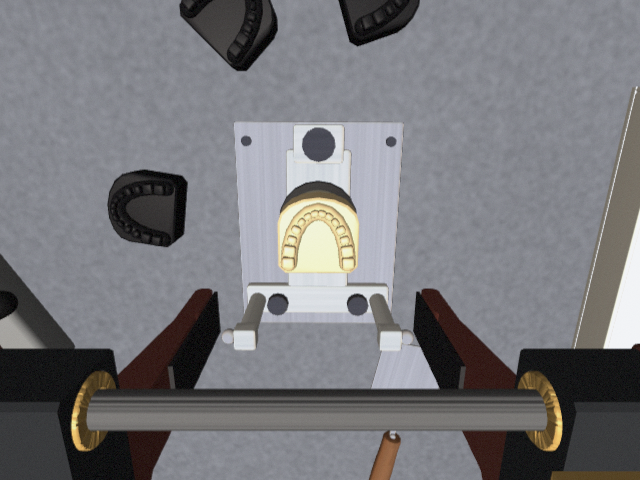

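View pics/s1.png

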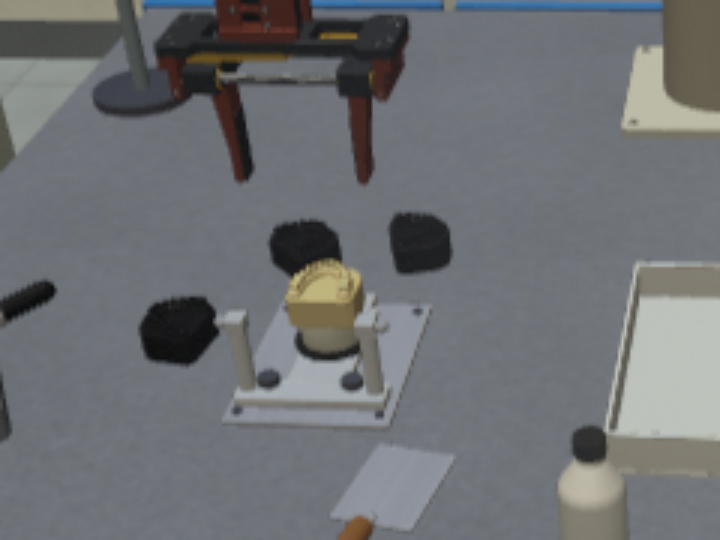

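```bash
python3 -c "
from h import *
o,d,P=cast('wl3',(530,-313),45);plate(P,d,(540,-315),3,40)
d=pickle.load(open('scene0.pkl','rb'));P=cloud(d);z=P[...,2]
for c,zs in(((530,-314),45),((552,300),50)):
  m=(z>zs+3)&(z<zs+45)&(np.hypot(P[...,0]-c[0],P[...,1]-c[1])<50);print(np.percentile(P[m],[2,98],axis=0).round())"
```

```text
px [318. 235.] [ 278  193   81   80 5814] z [56.9 71.  72.1 77.9 82.3]
[(np.float64(243.0), np.float64(-1.5), np.float64(55.3)), (np.float64(236.0), np.float64(-1.0), np.float64(55.3)), (np.float64(234.0), np.float64(0.0), np.float64(55.2)), (np.float64(234.0), np.float64(-2.0), np.float64(55.3)), (np.float64(231.0), np.float64(0.5), np.float64(55.3))]
ext [53.74160843] [55.29730253] centre [ 527.39564162 -314.14945831] yaw -1.5
plate 23936 ((540.3018798828125, -314.2882995605469), (135.5112762451172, 177.27064514160156), 89.63555145263672)
[[ 512. -342.   49.]
 [ 559. -289.   84.]]
[[536. 266.  54.]
 [585. 324.  89.]]
```

Request:
servo_tool(moves="-0.002 0.0014 -0.03 0 0 0;-0.002 0.0014 -0.06 0 0 0;-0.002 0.0014 -0.08 0 0 0;-0.002 0.0014 -0.09 0 0 0;-0.002 0.0014 -0.097 0 0 0;-0.002 0.0014 -0.097 0 0 0;-0.002 0.0014 -0.097 0 0 0")

```text
t: 5.52
ee_pos: [531.3, -314.3, 56.8]
orientation: [-1.571, -0.0, -0.001]
ft_force: [-0.3, 0.7, 0.8]
width: 87.6
```

```bash
python3 snap.py wl4;python3 - <<'E'
from h import *
d=ctrl.get_image("scene");cv2.imwrite("pics/s2.png",cv2.resize(d["pixels"][130:310,100:340,::-1],None,fx=3,fy=3))
E
```

```text
5.525 [ 531.26507079 -314.26226079   56.7961813 ] [-1.57145194e+00 -3.05401627e-04 -1.34865671e-03] [-0.32972965  0.74914163  0.76882442] 0.0043581147970438725
```

View pics/wl4.png

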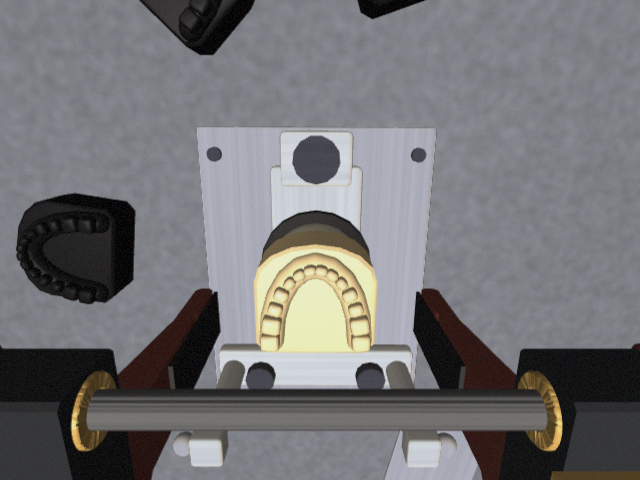

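View pics/s2.png

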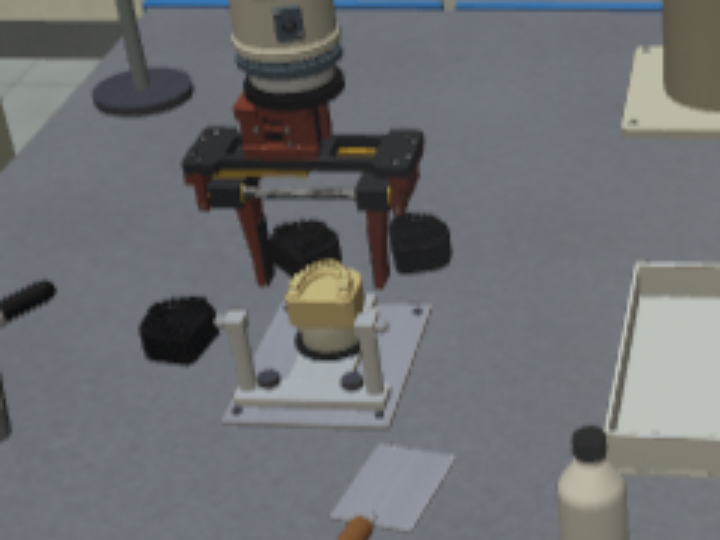

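```bash
python3 - <<'E'
from h import *
d=ctrl.get_image("scene");P=cloud(d);o=ctrl.get_obs();print(o["ee_pos"])
f=240/np.tan(np.radians(d["vertical_fov"])/2);M=R.from_rotvec(d["attitude"]).as_matrix()
def proj(p):
    c=M.T@(np.array(p)-d["xyz"]);return np.array([d["cx"]+f*c[0]/-c[2],d["cy"]-f*c[1]/-c[2]])
for p in((531,-358,38),(531,-270,38),(528,-314,45),(600,-262,87),(555,-314,73)):print(p,proj(p),(proj(p)-[100,130])*3)
red=(d["pixels"][...,0]>1.6*d["pixels"][...,1])&(d["pixels"][...,0]<160)&(P[...,2]>10)&(P[...,2]<90)
red[:, :170]=0;red[:,260:]=0;red[:180]=0
for v in range(205,228):
    us=np.where(red[v])[0]
    if len(us):print(v,us.min(),us.max(),P[v,us.min()].round(),P[v,us.max()].round())
o,w=pickle.load(open("wl4.pkl","rb"));Q=cloud(w,o)
for u,v in((208,293),(430,293),(200,330),(215,300),(422,300)):print(u,v,Q[v,u].round(1))
E
```

```text
[ 531.0949327  -314.14001586   56.68402255]
(531, -358, 38) [193.71669735 236.19344846] [281.15009205 318.58034537]
(531, -270, 38) [228.27456409 236.99086488] [384.82369227 320.97259463]
(528, -314, 45) [210.87836687 233.58832812] [332.63510061 310.76498437]
(600, -262, 87) [223.03457265 235.58438561] [369.10371795 316.75315684]
(555, -314, 73) [206.71093906 229.8785598 ] [320.13281718 299.63567941]
221 186 187 [ 541. -367.   89.] [ 539. -365.   87.]
222 186 227 [ 541. -367.   86.] [ 543. -265.   89.]
223 186 227 [ 543. -367.   84.] [ 546. -264.   88.]
224 186 227 [ 544. -367.   82.] [ 543. -266.   83.]
225 226 227 [ 547. -267.   83.] [ 544. -265.   81.]
208 293 [ 519.3 -360.1   80.6]
430 293 [ 519.3 -265.3   80.6]
200 330 [ 524.6 -357.7  103. ]
215 300 [ 523.1 -357.7   79.5]
422 300 [ 520.9 -269.5   84.3]
```

```bash
python3 - <<'E'
from h import *
d=ctrl.get_image("scene");P=cloud(d);pickle.dump(d,open("s3.pkl","wb"))
cv2.imwrite("pics/s3.png",cv2.resize(d["pixels"][180:255,155:255,::-1],None,fx=8,fy=8,interpolation=cv2.INTER_NEAREST))
for u in(186,187,188,225,226,227):
    print(u,[(v,P[v,u].round().astype(int).tolist()) for v in range(200,236,3)])
o,w=pickle.load(open("wl4.pkl","rb"));Q=cloud(w,o)
for v in range(285,400,12): print(v,[(u,Q[v,u].round().astype(int).tolist()) for u in(195,205,217)])
E
```

```text
186 [(200, [526, -363, 138]), (203, [532, -362, 134]), (206, [540, -361, 130]), (209, [541, -362, 122]), (212, [541, -363, 114]), (215, [541, -364, 106]), (218, [541, -365, 97]), (221, [542, -367, 89]), (224, [542, -368, 81]), (227, [430, -413, 1]), (230, [442, -409, -1]), (233, [461, -403, 2])]
187 [(200, [521, -363, 136]), (203, [528, -361, 131]), (206, [533, -361, 126]), (209, [537, -361, 120]), (212, [541, -361, 114]), (215, [541, -362, 106]), (218, [544, -362, 99]), (221, [541, -364, 88]), (224, [543, -365, 81]), (227, [426, -411, -1]), (230, [442, -407, -1]), (233, [460, -401, 1])]
188 [(200, [282, -449, 2]), (203, [523, -361, 129]), (206, [527, -361, 122]), (209, [529, -361, 115]), (212, [533, -361, 109]), (215, [536, -361, 102]), (218, [539, -361, 96]), (221, [544, -361, 90]), (224, [542, -363, 81]), (227, [429, -407, 0]), (230, [444, -403, 1]), (233, [458, -399, 0])]
225 [(200, [565, -256, 162]), (203, [547, -262, 144]), (206, [543, -265, 134]), (209, [542, -266, 125]), (212, [543, -266, 117]), (215, [542, -268, 108]), (218, [545, -268, 102]), (221, [542, -270, 91]), (224, [
[... 758 characters left out ...]
]
297 [(195, [519, -364, 85]), (205, [519, -360, 85]), (217, [523, -358, 76])]
309 [(195, [520, -361, 95]), (205, [521, -358, 93]), (217, [528, -358, 78])]
321 [(195, [521, -359, 103]), (205, [525, -358, 95]), (217, [533, -358, 79])]
333 [(195, [522, -357, 110]), (205, [529, -358, 97]), (217, [538, -358, 81])]
345 [(195, [527, -358, 110]), (205, [534, -358, 99]), (217, [590, -380, 4])]
357 [(195, [530, -357, 112]), (205, [538, -358, 100]), (217, [599, -380, 5])]
369 [(195, [535, -358, 112]), (205, [613, -391, -2]), (217, [608, -381, 5])]
381 [(195, [539, -358, 114]), (205, [622, -392, -1]), (217, [618, -382, 4])]
393 [(195, [502, -338, 169]), (205, [502, -336, 169]), (217, [501, -334, 170])]
```

View pics/s3.png

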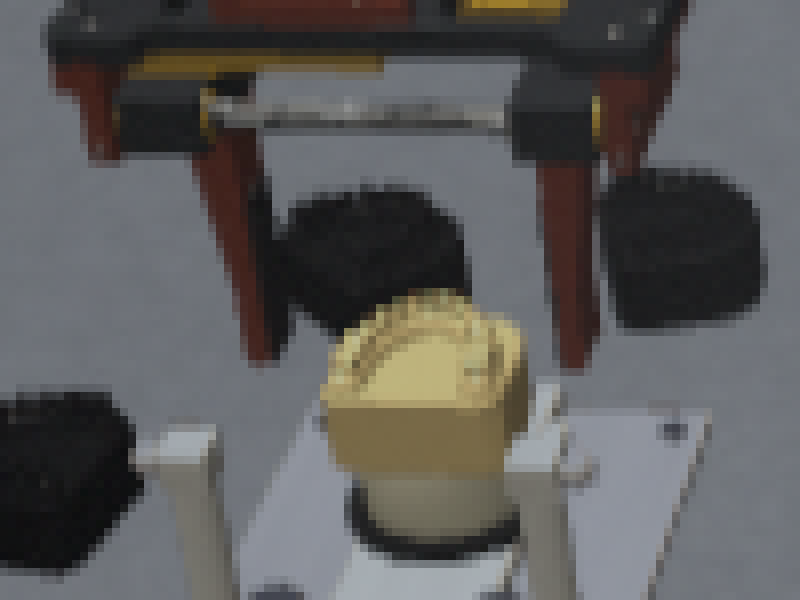

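Both cameras show the fingertips at z≈77, while the reported TCP (57) implies 38. So the real grasp point sits about 39 mm behind the reported TCP. The gripper body height (about 160) agrees with this. I'll go down in parts and check again.

Request:
servo_tool(moves="0 0 -0.01 0 0 0;0 0 -0.02 0 0 0;0 0 -0.02 0 0 0;0 0 -0.02 0 0 0")

```text
t: 6.22
ee_pos: [530.7, -313.9, 35.8]
orientation: [-1.571, 0.001, -0.0]
ft_force: [-0.6, -1.5, -0.1]
width: 88.1
```

```bash
cat > fing.py <<'E'
from h import *
import sys
d=ctrl.get_image("scene");P=cloud(d);o=ctrl.get_obs();print(o["ee_pos"].round(1),o["ft_force"].round(1))
e=o["ee_pos"];n=sys.argv[1]
m=(np.hypot(P[...,0]-e[0],P[...,1]-e[1])<75)&(P[...,2]>15)
cv2.imwrite(f"pics/{n}.png",cv2.resize(d["pixels"][180:255,int(sys.argv[2]):int(sys.argv[2])+100,::-1],None,fx=8,fy=8,interpolation=cv2.INTER_NEAREST))
p=d["pixels"].astype(int);red=m&(p[...,0]>1.6*p[...,1])&(p[...,0]<160)
for s in(-1,1):
    k=red&(s*(P[...,1]-e[1])>5);q=P[k];print(s,q[q[:,2]<q[:,2].min()+8].mean(0).round(1),"min z",q[:,2].min().round(1))
E
python3 fing.py s4 155
```

```text
[ 530.8 -314.    36.1] [ 0.2 -0.2  0.8]
-1 [ 541.7 -365.2   61. ] min z 56.8
1 [ 541.8 -266.8   62.6] min z 58.6
```

View pics/s4.png

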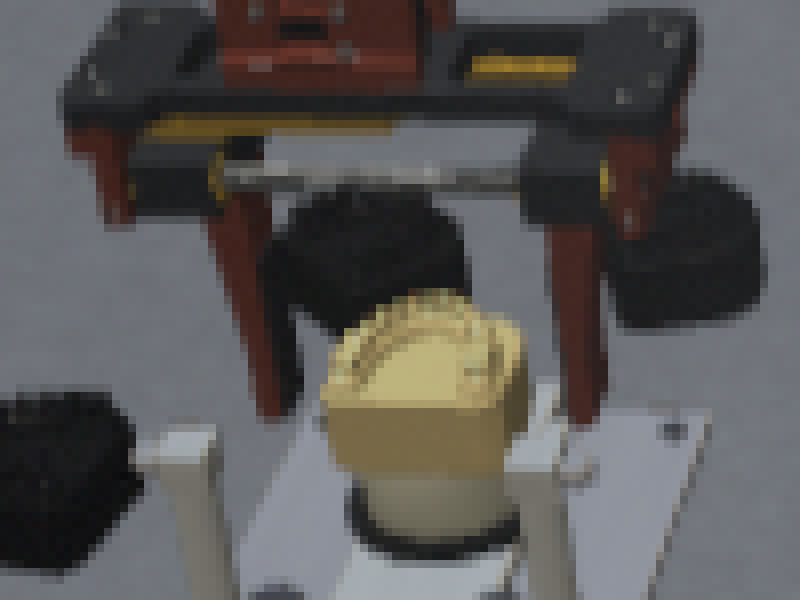

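Request:
servo_tool(moves="0 0 -0.01 0 0 0;0 0 -0.018 0 0 0;0 0 -0.018 0 0 0;0 0 -0.018 0 0 0")

```text
t: 6.78
ee_pos: [530.8, -313.9, 18.0]
orientation: [-1.571, 0.001, -0.0]
ft_force: [-0.7, -0.2, -0.1]
width: 87.9
```

```bash
python3 fing.py s5 155; python3 snap.py wl5
```

```text
[ 530.9 -314.    18.1] [-0.7 -0.1 -0.4]
-1 [ 541.7 -364.9   43.9] min z 40.9
1 [ 542.2 -266.9   54.1] min z 50.2
6.825 [ 530.91691572 -314.03137726   18.14728154] [-1.57092152e+00  3.03729236e-04 -5.96692175e-04] [-0.67018415 -0.06959714 -0.39416143] 0.004416731937687926
```

View pics/wl5.png

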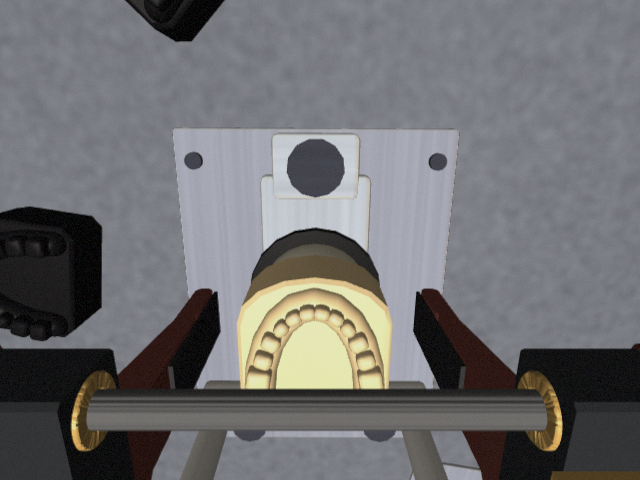

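View pics/s5.png

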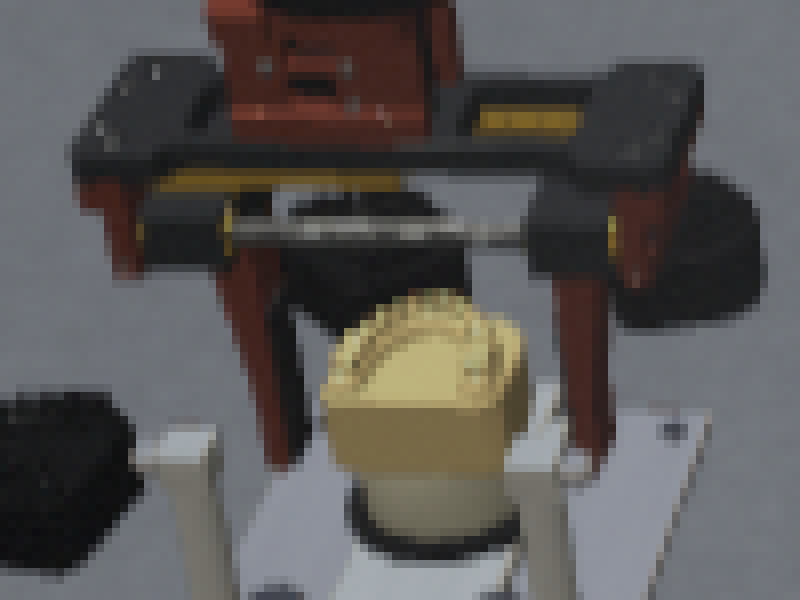

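Fingertips now straddle the base (tips at z≈39). Closing.

Request:
servo_tool(moves="0 0 0 0 0 0;0 0 0 0 0 0;0 0 0 0 0 0;0 0 0 0 0 0;0 0 0 0 0 0;0 0 0 0 0 0;0 0 0 0 0 0;0 0 0 0 0 0", hand=255)

```text
t: 7.88
ee_pos: [530.9, -314.0, 18.2]
orientation: [-1.571, 0.0, -0.001]
ft_force: [-0.4, -1.3, 0.6]
width: 55.9
```

```bash
python3 fing.py s6 155; python3 -c "
from h import *
for i in range(6): ctrl.get_image('side');o=ctrl.get_obs();print(o['ft_force'].round(2),o['width'].round(2),o['ee_pos'].round(2))"
```

```text
[ 530.8 -314.    18.2] [0.5 0.2 1. ]
-1 [ 543.1 -349.6   45.9] min z 43.5
1 [ 543.2 -282.8   61.7] min z 58.6Traceback (most recent call last):
  File "<string>", line 3, in <module>
    for i in range(6): ctrl.get_image('side');o=ctrl.get_obs();print(o['ft_force'].round(2),o['width'].round(2),o['ee_pos'].round(2))
                                                                                            ^^^^^^^^^^^^^^^^
AttributeError: 'float' object has no attribute 'round'
```

View pics/s6.png

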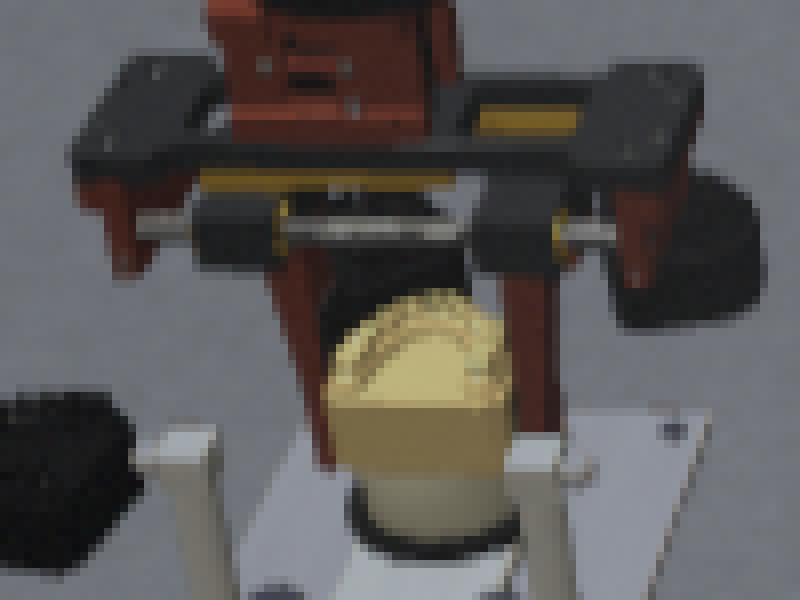

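Gripped, with width 55.9 as expected. Now pulling up in small steps.

Request:
servo_tool(moves="0 0 0.0005 0 0 0;0 0 0.001 0 0 0;0 0 0.001 0 0 0")

```text
t: 8.35
ee_pos: [530.3, -313.6, 18.6]
orientation: [-1.57, 0.001, 0.0]
ft_force: [-0.0, 0.0, -3.5]
width: 55.8
```

Request:
servo_tool(moves="0 0 0.0005 0 0 0;0 0 0.001 0 0 0;0 0 0.001 0 0 0")

```text
t: 8.72
ee_pos: [530.3, -313.6, 19.4]
orientation: [-1.57, 0.001, 0.0]
ft_force: [1.0, -0.5, -11.4]
width: 56.0
```

Request:
servo_tool(moves="0 0 0.0005 0 0 0;0 0 0.0005 0 0 0")

```text
t: 8.98
ee_pos: [530.3, -313.6, 19.9]
orientation: [-1.57, 0.001, 0.0]
ft_force: [1.3, -0.3, -16.3]
width: 55.8
```

Request:
servo_tool(moves="0 0 0 0 0 0;0 0 0 0 0 0;0 0 0 0 0 0")

```text
t: 9.35
ee_pos: [530.4, -313.6, 20.2]
orientation: [-1.57, 0.001, 0.0]
ft_force: [1.4, 0.7, -19.2]
width: 56.0
```

Request:
servo_tool(moves="0 0 0 0 0 0;0 0 0 0 0 0;0 0 0 0 0 0")

```text
t: 9.72
ee_pos: [530.3, -313.6, 20.3]
orientation: [-1.57, 0.001, 0.0]
ft_force: [1.1, 1.2, -21.5]
width: 55.7
```

Request:
servo_tool(moves="0 0 0 0 0 0;0 0 0 0 0 0;0 0 0 0 0 0;0 0 0 0 0 0")

```text
t: 10.22
ee_pos: [530.4, -313.7, 20.4]
orientation: [-1.57, 0.001, 0.0]
ft_force: [-1.0, 2.7, -22.1]
width: 55.8
```

```bash
python3 fing.py s7 155;python3 -c "
from h import *
o=ctrl.get_obs();print(o['t'],o['ft_force'],o['width'],o['ee_pos'])"
```

```text
[ 530.4 -313.7   20.4] [ -0.8   1.8 -20.8]
-1 [ 541.2 -350.2   49.8] min z 46.8
1 [ 542.7 -282.7   61.4] min z 57.8
10.275 [ -0.84076793   1.75846764 -20.79370136] 55.895149815486704 [ 530.38069458 -313.67477125   20.37824093]
```

View pics/s7.png

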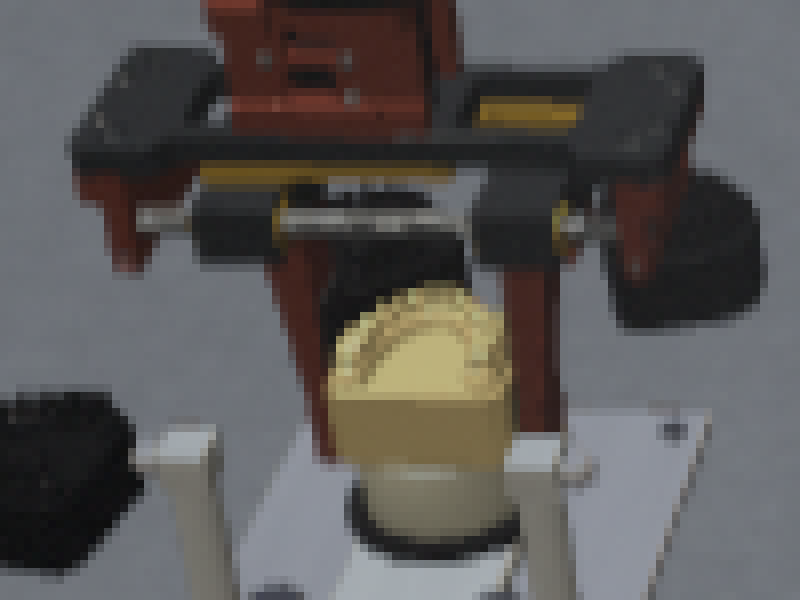

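The joint holds; the force crept to about 21 N as the arm settled (under 30). I'll ease to about 15 N and hold a clean second there.

Request:
servo_tool(moves="0 0 -0.0007 0 0 0;0 0 -0.0007 0 0 0;0 0 -0.0007 0 0 0;0 0 -0.0007 0 0 0")

```text
t: 10.78
ee_pos: [530.5, -313.7, 19.9]
orientation: [-1.57, 0.001, 0.0]
ft_force: [-4.3, 3.7, -16.2]
width: 55.7
```

Request:
servo_tool(moves="0 0 0 0 0 0;0 0 0 0 0 0;0 0 0 0 0 0;0 0 0 0 0 0")

```text
t: 11.28
ee_pos: [530.4, -313.7, 19.9]
orientation: [-1.57, 0.001, -0.0]
ft_force: [-3.4, 4.5, -16.6]
width: 55.8
```

Request:
servo_tool(moves="0 0 0 0 0 0;0 0 0 0 0 0;0 0 0 0 0 0;0 0 0 0 0 0;0 0 0 0 0 0")

```text
t: 11.9
ee_pos: [530.5, -313.7, 19.9]
orientation: [-1.57, 0.001, 0.0]
ft_force: [-3.6, 3.5, -16.8]
width: 56.1
```

The lower joint is sound: 16–17 N held for over 1 s, with 1.7 mm of give. I'll unload, release and lift away.

Request:
servo_tool(moves="0 0 -0.001 0 0 0;0 0 -0.0018 0 0 0;0 0 -0.0018 0 0 0;0 0 -0.0018 0 0 0")

```text
t: 12.4
ee_pos: [531.6, -314.6, 19.0]
orientation: [-1.572, -0.001, -0.002]
ft_force: [-2.4, 1.5, -7.1]
width: 56.1
```

Request:
servo_tool(moves="0 0 0 0 0 0;0 0 0 0 0 0;0 0 0 0 0 0;0 0 0 0 0 0;0 0 0 0 0 0;0 0 0 0 0 0", hand=0)

```text
t: 13.15
ee_pos: [530.8, -314.0, 18.1]
orientation: [-1.571, 0.0, -0.001]
ft_force: [-0.7, 0.6, -0.3]
width: 88.0
```

Request:
servo_tool(moves="0 0 0.05 0 0 0;0 0 0.11 0 0 0;0 0 0.17 0 0 0;0 0 0.17 0 0 0")

```text
t: 13.65
ee_pos: [533.7, -315.7, 193.6]
orientation: [-1.576, -0.006, -0.007]
ft_force: [0.2, 0.2, -0.3]
width: 87.9
```

Request:
servo_tool(moves="0.023 0.06 0 0 0 -5;0.023 0.12 0 0 0 -10;0.023 0.18 0 0 0 -15;0.023 0.24 0 0 0 -20;0.023 0.30 0 0 0 -25;0.023 0.36 0 0 0 -27.5;0.023 0.42 0 0 0 -27.5;0.023 0.48 0 0 0 -27.5")

```text
t: 14.65
ee_pos: [552.8, 167.8, 186.9]
orientation: [-1.539, 0.378, -0.376]
ft_force: [-0.2, 0.2, 0.2]
width: 87.7
```

Request:
servo_tool(moves="0 0.06 0 0 0 0;0 0.12 0 0 0 0;0 0.134 0 0 0 0;0 0.134 0 0 0 0;0 0.134 0 0 0 0;0 0.134 0 0 0 0")

```text
t: 15.4
ee_pos: [554.0, 298.4, 188.0]
orientation: [-1.538, 0.378, -0.378]
ft_force: [-0.1, -0.8, -0.5]
width: 87.5
```

```bash
python3 snap.py wu2;python3 -c "
from h import *
o,d,P=cast('wu2',(552,300),50);plate(P,d,(558,298),3,40)
M=R.from_rotvec(o['orientation']).as_matrix();print(np.degrees(np.arctan2(M[1,2],M[0,2]))-90)"
python3 fing.py s8 410
```

```text
15.4 [553.9698309  298.44737367 188.01825099] [-1.53790056  0.37841626 -0.37809584] [-0.07382063 -0.82168625 -0.46302297] 0.0048941369096820895
px [319. 231.] [ 282  190   75   73 4371] z [60.9 76.5 80.2 84.3 87.4]
[(np.float64(264.0), np.float64(29.5), np.float64(56.2)), (np.float64(259.0), np.float64(30.5), np.float64(56.2)), (np.float64(259.0), np.float64(30.0), np.float64(56.2)), (np.float64(259.0), np.float64(29.0), np.float64(56.3)), (np.float64(250.0), np.float64(28.5), np.float64(56.5))]
ext [60.87713028] [56.17064544] centre [555.70185546 299.70453356] yaw 29.5
plate 19407 ((558.0335083007812, 298.7959289550781), (135.15505981445312, 184.7398223876953), 62.62077331542969)
-27.641371651427825
[554.  298.9 188.2] [-0.  -0.6 -0.1]
-1 [540.  247.5 220. ] min z 216.9
1 [588.9 335.2 220.7] min z 216.6
```

View pics/wu2.png

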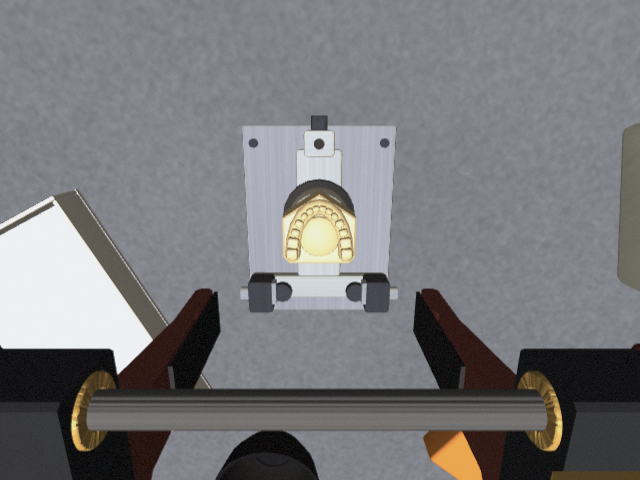

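```bash
python3 -c "
from h import *
o,d=pickle.load(open('wu2.pkl','rb'));P=cloud(d,o);z=P[...,2]
m=(z>58)&(z<95)&(np.hypot(P[...,0]-552,P[...,1]-300)<45);q=P[m]
for th in(-26,-27,-27.6,-28.5):
  t=np.radians(th);X=np.array([np.cos(t),np.sin(t)]);Y=np.array([-X[1],X[0]])
  a=np.percentile(q[:,:2]@X,[.3,99.7]);b=np.percentile(q[:,:2]@Y,[.3,99.7]);print(th,np.diff(a),np.diff(b),X*a.mean()+Y*b.mean())
c=X*a.mean()+Y*b.mean()
m=(z>5)&(z<40)&(np.hypot(P[...,0]-558,P[...,1]-298)<150);r=P[m][:,:2];print('tool rel',(o['ee_pos'][:2]-c)@X,(o['ee_pos'][:2]-c)@Y)
"
```

```text
-26 [53.13917367] [55.31941887] [550.63336847 302.37269337]
-27 [52.99719378] [55.46045572] [550.64931294 302.54402921]
-27.6 [52.95425086] [55.47033396] [550.68769425 302.64220218]
-28.5 [52.96476604] [55.41790164] [550.77154772 302.75206866]
tool rel 4.864728919361374 -2.256950788602888
```

Request:
servo_tool(moves="-0.0006 0.0028 -0.04 0 0 0;-0.0006 0.0028 -0.09 0 0 0;-0.0006 0.0028 -0.125 0 0 0;-0.0006 0.0028 -0.145 0 0 0;-0.0006 0.0028 -0.155 0 0 0;-0.0006 0.0028 -0.165 0 0 0;-0.0006 0.0028 -0.165 0 0 0;-0.0006 0.0028 -0.165 0 0 0")

```text
t: 16.5
ee_pos: [553.7, 303.2, 23.9]
orientation: [-1.537, 0.376, -0.378]
ft_force: [-0.1, -0.5, 0.2]
width: 87.9
```

```bash
python3 fing.py s9 410; python3 snap.py wu3
```

```text
[553.7 303.2  23.9] [-0.1  0.1  0.1]
-1 [542.6 253.6  79.4] min z 79.4
1 [586.8 336.7  68.9] min z 68.9
16.55 [553.72446486 303.18684613  23.93020394] [-1.53683698  0.37582195 -0.3775255 ] [-0.13139429  0.11104854  0.07643427] 0.002306638858586059
```

View pics/s9.png

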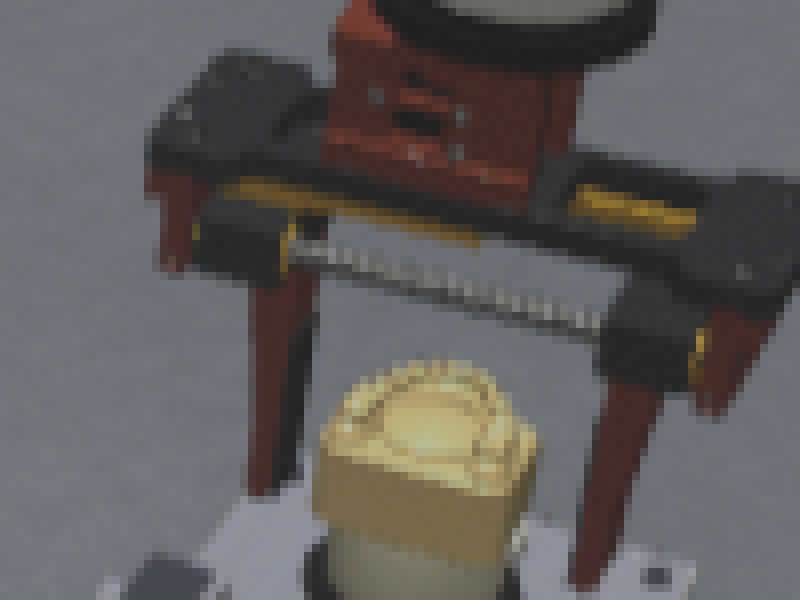

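View pics/wu3.png

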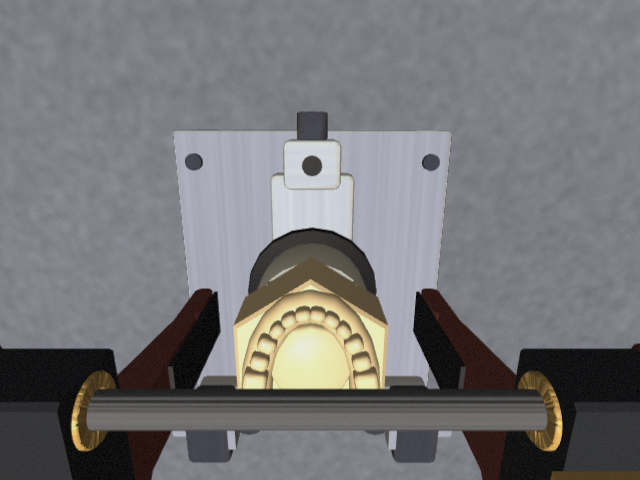

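Request:
servo_tool(moves="-0.0009 -0.0017 -0.001 0 0 0;-0.0009 -0.0017 -0.001 0 0 0;-0.0009 -0.0017 -0.001 0 0 0")

```text
t: 16.98
ee_pos: [552.3, 301.1, 22.1]
orientation: [-1.538, 0.377, -0.377]
ft_force: [1.1, -0.2, -0.4]
width: 87.9
```

Request:
servo_tool(moves="0 0 0 0 0 0;0 0 0 0 0 0;0 0 0 0 0 0;0 0 0 0 0 0;0 0 0 0 0 0;0 0 0 0 0 0;0 0 0 0 0 0;0 0 0 0 0 0", hand=255)

```text
t: 17.98
ee_pos: [552.3, 301.2, 22.0]
orientation: [-1.538, 0.377, -0.377]
ft_force: [0.6, 0.5, -0.4]
width: 55.9
```

Request:
servo_tool(moves="0 0 0.0005 0 0 0;0 0 0.001 0 0 0;0 0 0.001 0 0 0;0 0 0.001 0 0 0")

```text
t: 18.48
ee_pos: [552.0, 301.0, 22.7]
orientation: [-1.538, 0.377, -0.376]
ft_force: [0.2, 0.4, -5.5]
width: 55.9
```

Request:
servo_tool(moves="0 0 0.0004 0 0 0;0 0 0.0004 0 0 0;0 0 0.0004 0 0 0")

```text
t: 18.85
ee_pos: [551.9, 301.0, 23.1]
orientation: [-1.538, 0.377, -0.376]
ft_force: [0.2, 0.1, -9.8]
width: 55.9
```

Request:
servo_tool(moves="0 0 0.0004 0 0 0;0 0 0.0004 0 0 0;0 0 0.0004 0 0 0")

```text
t: 19.23
ee_pos: [551.9, 301.0, 23.5]
orientation: [-1.538, 0.377, -0.376]
ft_force: [1.3, 0.4, -14.0]
width: 55.9
```

Request:
servo_tool(moves="0 0 0 0 0 0;0 0 0 0 0 0;0 0 0 0 0 0")

```text
t: 19.6
ee_pos: [551.9, 301.0, 23.6]
orientation: [-1.538, 0.377, -0.376]
ft_force: [-0.1, -1.0, -14.9]
width: 55.7
```

Request:
servo_tool(moves="0 0 0.0001 0 0 0;0 0 0.0001 0 0 0;0 0 0.0001 0 0 0;0 0 0.0001 0 0 0;0 0 0.0001 0 0 0;0 0 0.0001 0 0 0")

```text
t: 20.35
ee_pos: [552.0, 301.0, 23.8]
orientation: [-1.538, 0.377, -0.376]
ft_force: [-1.2, -1.0, -17.6]
width: 55.7
```

Request:
servo_tool(moves="0 0 0 0 0 0;0 0 0 0 0 0;0 0 0 0 0 0;0 0 0 0 0 0;0 0 0 0 0 0")

```text
t: 20.98
ee_pos: [552.0, 301.0, 23.9]
orientation: [-1.538, 0.377, -0.376]
ft_force: [-1.7, -1.2, -16.9]
width: 55.8
```

```bash
python3 fing.py s10 410;python3 -c "
from h import *
o=ctrl.get_obs();print(o['t'],o['ft_force'],o['width'],o['ee_pos'])"
```

```text
[552.  301.   23.8] [ -1.7  -1.2 -17.2]
-1 [546.5 263.   73.7] min z 73.7
1 [579.4 324.8  82.9] min z 81.5
21.025 [ -1.71608075  -1.15692645 -17.21994655] 56.264841593308034 [552.00853558 300.99379498  23.84283327]
```

View pics/s10.png

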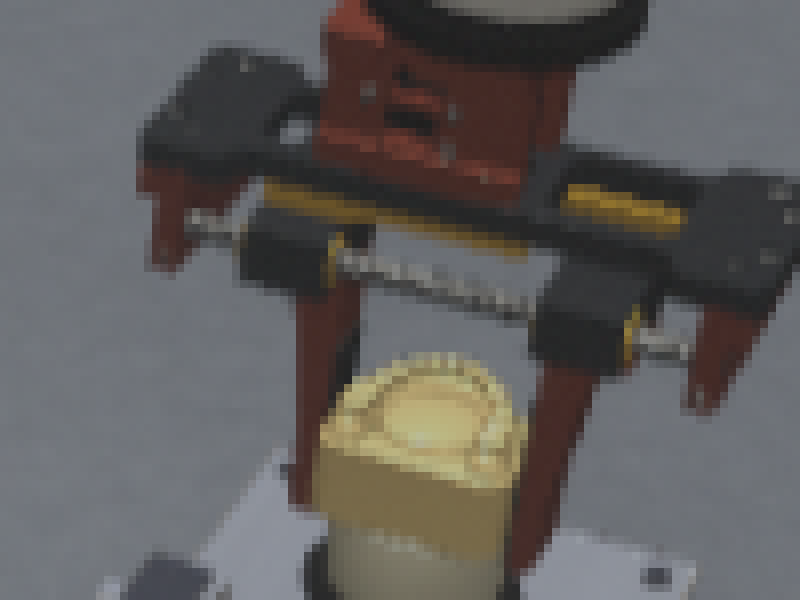

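The upper joint is also sound: 15–17.5 N held for over 1.5 s, with 1.8 mm of give and no slip. I'll unload, release and retreat.

Request:
servo_tool(moves="0 0 -0.001 0 0 0;0 0 -0.0019 0 0 0;0 0 -0.0019 0 0 0;0 0 -0.0019 0 0 0;0 0 -0.0019 0 0 0;0 0 -0.0019 0 0 0;0 0 -0.0019 0 0 0")

```text
t: 21.9
ee_pos: [553.0, 301.6, 22.6]
orientation: [-1.537, 0.376, -0.378]
ft_force: [-2.4, -0.6, -4.1]
width: 55.9
```

Request:
servo_tool(moves="0 0 0 0 0 0;0 0 0 0 0 0;0 0 0 0 0 0;0 0 0 0 0 0;0 0 0 0 0 0;0 0 0 0 0 0", hand=0)

```text
t: 22.65
ee_pos: [552.3, 301.2, 22.1]
orientation: [-1.538, 0.377, -0.377]
ft_force: [-0.1, -0.2, 0.1]
width: 87.6
```

Request:
servo_tool(moves="0 0 0.05 0 0 0;0 0 0.11 0 0 0;0 0 0.17 0 0 0;0 0 0.19 0 0 0;0 0 0.19 0 0 0;0 0 0.19 0 0 0;0 0 0.19 0 0 0")

```text
t: 23.52
ee_pos: [551.4, 300.7, 210.1]
orientation: [-1.54, 0.379, -0.375]
ft_force: [-1.0, 0.3, 0.2]
width: 88.2
```

```bash
python3 snap.py wu4;python3 - <<'E'
from h import *
o,d,P=cast('wu4',(552,300),50)
a=pickle.load(open("scene0.pkl","rb"));b=ctrl.get_image("scene");A=cloud(a);B=cloud(b)
cv2.imwrite("pics/end.png",b["pixels"][:,:,::-1])
for x,P in((a,A),(b,B)):
    m=yellow(x)&(P[...,2]>30)&(P[...,2]<130);k,l,s,c=cv2.connectedComponentsWithStats(m.astype(np.uint8))
    print([(c[i].round(1).tolist(),s[i,4],np.median(P[l==i],axis=0).round(1).tolist()) for i in range(1,k) if s[i,4]>60])
E
```

```text
23.525 [551.37426389 300.69700685 210.13902565] [-1.53985714  0.37874987 -0.3750027 ] [-0.99774396  0.34452778  0.19491197] 0.004260368897670574
px [319. 229.] [ 285  191   69   68 3815] z [61.2 76.4 80.2 84.3 87.4]
[(np.float64(227.0), np.float64(29.5), np.float64(56.3)), (np.float64(226.0), np.float64(30.0), np.float64(56.2)), (np.float64(224.0), np.float64(30.5), np.float64(56.2)), (np.float64(223.0), np.float64(29.0), np.float64(56.5)), (np.float64(220.0), np.float64(28.5), np.float64(56.6))]
ext [61.03001734] [56.32538998] centre [556.35258661 299.91475367] yaw 29.5
[([207.6, 228.6], np.int32(439), [549.9, -315.7, 72.3]), ([462.7, 238.0], np.int32(464), [568.7, 294.5, 76.7]), ([498.8, 342.0], np.int32(684), [863.1, 317.4, 34.5])]
[([207.6, 228.8], np.int32(434), [550.7, -315.9, 72.5]), ([463.0, 238.2], np.int32(460), [569.3, 295.0, 76.5]), ([498.7, 342.1], np.int32(686), [863.2, 317.1, 34.4])]
```

View pics/end.png

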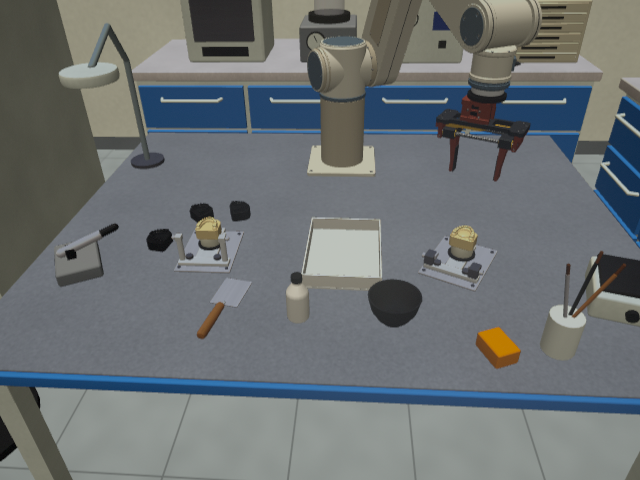

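The end picture shows both casts where they started, at px (208,229) and (463,238), and everything else unmoved. The gripper is open and clear. Handing in.

```bash
python3 -c "
from workcell import ctrl
print(ctrl.close_job())"
```

```text
the job is handed in; nothing more can be done
None
```

Both plaster joints held, so I left both casts on their seats and the tray is empty. I tested the lower cast first, then the upper, gripping each by the flat sides of its base.

| Cast | Pull | Give |
|---|---|---|
| Lower | Crept up to a highest reading of 22 N as the arm settled, then eased and held at 16–17 N for over 1 s | about 1.7 mm at 16–17 N |
| Upper | 14–17.6 N for about 1.8 s | about 1.8 mm at 17 N |

- **Force limit:** no reading went over 30 N. The lower cast was pulled above the 15 N asked for about a second before I eased it.
- **Final checks:** a before-and-after scene picture shows both casts within about 1 mm of their starting places. Everything else looks unmoved, and the gripper is open and clear. The job was handed in at about 24 s.
- **A disagreement:** the scene and wrist cameras both showed the fingertips about 39 mm higher than the reported TCP position implies. I set the grip height by what the cameras showed. The 56 mm closing width and the pictures confirmed the grip was on the bases.
- **A failed fit:** the automatic yaw fit on the last two wrist pictures of the upper cast gave +29.5°, which is wrong. I used −27.6° instead, which agreed with the plate and the earlier picture.

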